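# Seat the keyed tube block in the block heater

### The job

Load the block heater: of the two aluminium tube blocks on the bench, lift the one with a missing corner by its bar, turn it so that the missing corner meets the post in the heater's well, and lower it in (do not drop it) until it sits flat on the well's floor; then let go. Leave the other block, with the slot in its side, where it is.

Things in the scene. Friction and masses are not known exactly. Their poses are not given: they have to be found in the camera images.
- insert_center (a point): Aluminium tube block to load, 80 x 80 x 30 mm, 0.25 to 0.5 kg, lying flat, black tube holes on top. Its +x +y corner is missing: a 28 x 28 mm square, cut right through. Centred on top stands a lifting bar: 50 mm along x, 14 mm thick along y, 40 mm tall (30 to 70 mm above the underside). Point: on the centre line, 35 mm above the underside. x, y along its sides, z up.
- other_center (a point): The other block, to be left alone: same size, material and lifting bar, all four corners whole, but a slot 28 mm wide and 14 mm deep in the middle of its +x side. Point and axes as on the first block. The two may lie in either place.
- well (a point): Fixed black block heater, 80 mm tall, lower control panel at -x. Its top has an open well, 96 x 96 mm, 25 mm deep. A 28 x 28 mm aluminium post fills the well's +x +y corner up to the rim, so the block fits only with its missing corner there (its axes then point as these; play 8 mm a side, 10 degrees). Point: centre of the well's floor, 55 mm above the bench; x, y along its sides, z up.
Things that resemble listed ones, but are neither listed nor needed, are in the scene too. What is shaped like the part that bears insert_center but brown is not meant. There is more than one size of the part that bears well; the job needs the smaller.

How it is judged:
On the way:
1. the block with the missing corner is lifted clear of the bench, by 70 mm or more (height (world z) of insert_center above 0.105 m), for 0.1 s.
At the end, for the whole second after the job is handed in: The block with the missing corner sits in the well, flat on its floor (within 5 mm and 5 degrees), its centre within 16 mm of the well's and its sides within 15 degrees of the well's, the missing corner around the post, released; the other block is within 30 mm of where it was (horizontal distance between insert_center and well below 0.016 m and z of insert_center in the frame of well below 0.04 m and angle between insert_center's own z axis and vertical below 0.087 rad and angle between the x axis of insert_center and the x axis of well, either way round below 0.26 rad and distance of other_center from where it was at the start of the episode below 0.03 m); the robot touches nothing.
It fails at once if the other block is moved by more than 30 mm (distance of other_center from where it was at the start of the episode above 0.03 m).
It fails at once if the block is dropped into the heater: let go over the well while still more than 40 mm above its seat (horizontal distance between insert_center and well below 0.06 m and z of insert_center in the frame of well above 0.075 m and contact force between the fingers and insert below 0.05 N).
It also fails if it takes over 35 s, if anything falls off the work surface, if the arm or the gripper's body presses on something with over 40 N, if the wrist force passes 120 N, or if a joint passes its speed limit or range.

### The arm

A 6-joint arm with a two-finger parallel gripper is mounted at the origin on the work surface. World frame = base frame: x ahead of the robot, y to its left, z up, the work surface at z = 0. Lengths are in m, angles in rad, forces in N, time in s.
With the tool pointing down it reaches from about 0.35 to 0.925 m from the base axis. Payload 6.4 kg.
Tool frame: the origin (TCP) lies midway between the tips of the shut fingers; the grasp point (between the pads) lies 19 mm behind it; z points along the fingers, y is the line along which they close (so a half turn about z gives the same grasp; the last joint's range is limited). The gripper opens to 85 mm and grips with 20 to 120 N. Pads are 22 mm wide; open, the fingers measure 114 mm over their backs; the gripper's body (76 mm by 85 mm) begins 54 mm behind the grasp point. The pads swing forward as they close: fully open they stand 13 mm farther back than shut.
Start: joints at [-1.36, 0.245, 1.558, -0, 1.339, -0.174], TCP at [0.244, -0.602, 0.231] pointing down, gripper open.
Joint ranges: [-3.13, 3.13], [-1.02, 2.26], [0.13, 2.54], [-0.95, 4.09], [0.21, 2.88], [-2.74, 2.74]. Speed limits (rad/s): [2.57, 2.57, 3.14, 3.14, 3.14, 3.14].

### API

Orientations are given as a unit quaternion [w, x, y, z].
In Python, from plant import robot, eyes gives the robot as it stands.
- The arm moves only by the tool play_rows, never from a script. Its argument "rows" is a list that holds one entry, the list of rows, each a list of 5 numbers: the opening in per cent of the stroke, from 0 (shut) to 100 (fully open), then the shift along the tool's x, y, z in mm, then the turn about the tool's z in rad. In form: [[[grip, tx, ty, tz, turn], ...]]. A call has 1 to 5 rows; each row shifts and turns the commanded pose from where the row before left it, along the tool's axes as they then stand; what a row does not reach is not made up. A row lasts 1/8 s, in which the tool goes at most 62.5 mm and 10.7 degrees, less where a joint would pass 70% of its speed; a pose out of reach is approached as far as the arm can. A call with a gripper value outside its range is refused whole. The fingers move at their own pace and stop on an object; "newtons" is the grip in N (left out, the last holds). Time passes only in rows, so rows that do not move let the fingers close. It gives the time, the measured TCP pose, the force, the opening and the grip force at its end, in the units of the state.
- robot.read_state(): the state, without advancing time (a new reading comes with each control period).
- eyes.grab_frame(name): name is "scene" or "top"; returns a dict with "image" (400x640x3 uint8, red, green, blue), "fx", "fy", "cx", "cy" (pixels), "R" (3x3) and "t" (3): a world point X has camera coordinates R X + t. Camera axes: x right, y down, z forward; pixel columns grow to the right and rows downward; lengths in m; the calibration is good to about 2 mm. A picture is of the moment at which its call begins. There is no depth.
- robot.close_job(): hands the job in; it is judged then, once.
The state is a dict: "time": time; "joint_positions": joint angles; "joint_vel": joint speeds; "joint_efforts": joint torques, N m; "tool_pos": TCP position; "ee_rot": TCP orientation; "ft_force": force on the tool from outside, world axes, zero at the start; "wrist_torque": the same for the moment, N m; "finger_gap": opening from 0.0 (shut) to 1.0 (fully open); "grasp_force": force on a finger pad.
Only numpy, scipy, OpenCV 4.12 (cv2) and the standard library are available. Lean on these libraries where they do the work, as an engineer would, in place of code of your own. Each camera call takes 0.05 s, during which the arm holds its last target. There are 200 camera calls.

## Working session

There is one attempt and no reset: what is moved stays moved. The work goes in short steps, Python scripts to look and compute and a tool call to move; the robot and the scene stay as the last step left them, time stands still between calls to the robot, and variables do not carry over. Pictures are saved under pics/ and viewed, at most 10 in all, crops included, and the job is handed in when it is done.

Besides the shell and the picture viewer there is one more tool, called after "Request:" as a command line: name --argument value ..., lists and objects as JSON in quotes. play_rows: Moves the arm, as the interface text tells. Its arguments: {"type":"object","properties":{"rows":{"type":"array"},"newtons":{"type":"number"}},"required":["rows"]}

```bash
mkdir -p pics; python3 - <<'E'
from plant import robot, eyes
import cv2,pickle
for n in("scene","top"):
    f=eyes.grab_frame(n); pickle.dump(f,open(n+".pkl","wb"))
    cv2.imwrite(f"pics/{n}1.png",f["image"][:,:,::-1]); print(n,f["fx"],f["cx"],f["cy"],f["R"],f["t"])
s=robot.read_state();print(s["time"],s["tool_pos"],s["ee_rot"])
E
```

```text
scene 438.03851152477023 323.1337642033695 198.0921932619081 [[-0.13782205  0.99043843 -0.00606593]
 [ 0.54604315  0.07087086 -0.83475398]
 [-0.82634252 -0.11835976 -0.55058969]] [ 0.0383018  -0.18609079  1.39881684]
top 365.283691924507 321.3131425447492 201.08507603315232 [[-0.02358029 -0.9995939  -0.01600036]
 [-0.99839693  0.02436977 -0.05108505]
 [ 0.05145423  0.01477011 -0.99856612]] [0.04248895 0.45392635 0.90930187]
0.1 [ 0.24389301 -0.60196656  0.23029643] [-8.85420943e-04  9.81545866e-01  1.91224811e-01 -2.16007392e-05]
```

View pics/top1.png

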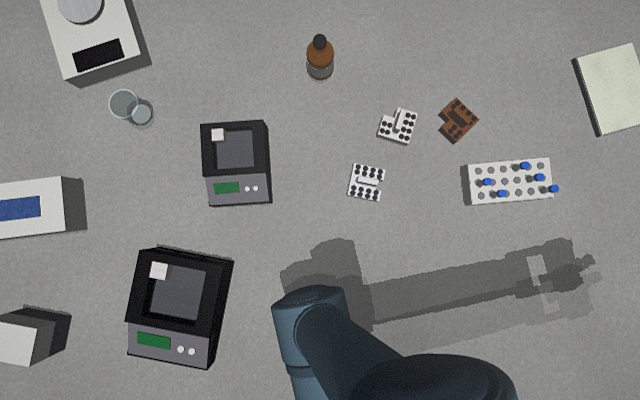

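View pics/scene1.png

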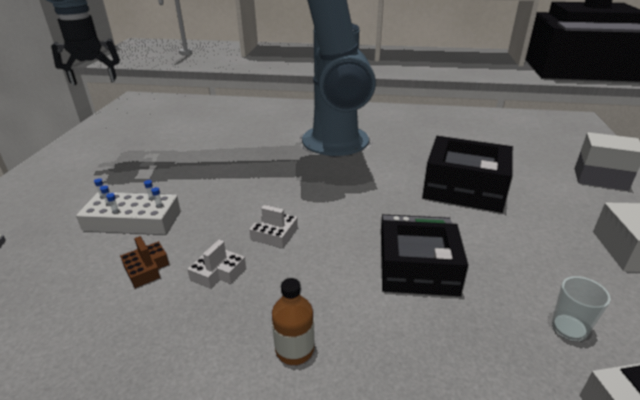

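Top view: the candidates are the aluminium block with a missing corner at (398,126), the slotted block at (366,182) and the brown one at (459,120). The heaters are at (238,160), which looks smaller, and (180,300), which looks larger. I choose (398,126) and (238,160), and check them in a crop.

```bash
python3 - <<'E'
import cv2,pickle,numpy as np
T=pickle.load(open("top.pkl","rb"))["image"][:,:,::-1]
a=cv2.resize(T[95:215,340:430],None,fx=5,fy=5,interpolation=cv2.INTER_CUBIC)[:600]
b=cv2.resize(T[110:215,195:280],None,fx=4,fy=4,interpolation=cv2.INTER_CUBIC)
c=np.zeros((600,800,3),np.uint8);c[:,:450]=a;c[:420,455:795]=b
cv2.imwrite("pics/crop1.png",c)
E
```

```text
(no output)
```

View pics/crop1.png

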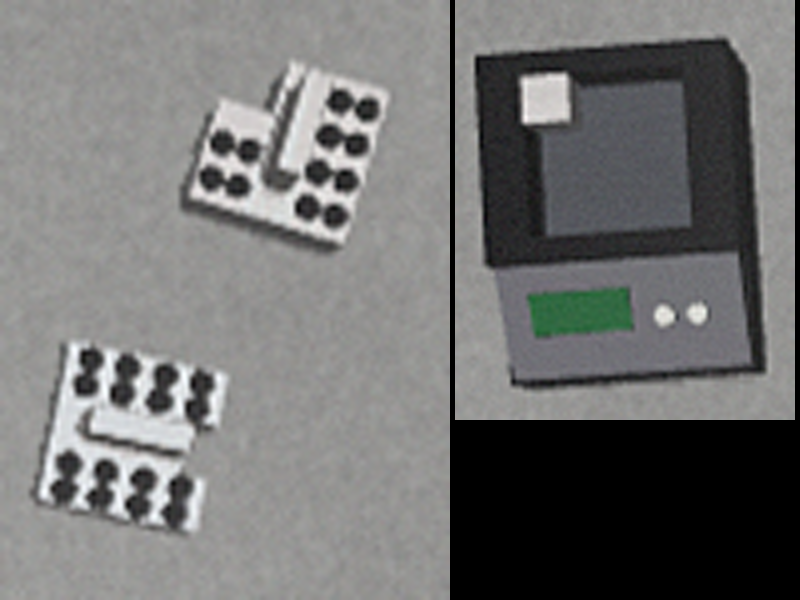

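The crop confirms it: the upper block (centre about (398,126)) has its missing corner at top-left. The lower block has the slot. The heater has its post at top-left and its panel below. Next, fit the poses.

```bash
cat >h.py <<'E'
import numpy as np
from scipy.optimize import least_squares
def proj(f,P):
    c=np.asarray(P)@f["R"].T+f["t"]
    return np.c_[f["fx"]*c[:,0]/c[:,2]+f["cx"],f["fy"]*c[:,1]/c[:,2]+f["cy"]]
def w(p,L):
    x,y,a=p[:3];L=np.asarray(L,float);c,s=np.cos(a),np.sin(a)
    return np.c_[x+c*L[:,0]-s*L[:,1],y+s*L[:,0]+c*L[:,1],L[:,2]]
def fit(f,L,uv,p0=(.6,0,0)):
    r=least_squares(lambda p:(proj(f,w(p,L))-uv).ravel(),p0)
    return r.x,r.fun.reshape(-1,2)
E
python3 - <<'E'
from h import *
import pickle,cv2
f=pickle.load(open("top.pkl","rb"));np.set_printoptions(precision=3,suppress=True)
b=np.array([[388,95],[343,238],[187,192],[220,100]])/5+[340,95]
L=[[.04,-.04,.03],[-.04,-.04,.03],[-.04,.04,.03],[.012,.04,.03]]
pb,r=fit(f,L,b-.4);print(pb,r)
o=np.array([[65,343],[228,375],[197,530],[40,498]])/5+[340,95]
Ho=[[.04,.04,.03],[.04,-.04,.03],[-.04,-.04,.03],[-.04,.04,.03]]
po,ro=fit(f,Ho,o-.4);print("other(square)",po,ro)
h=(np.array([[519,74],[570,71],[573,121],[523,125],[691,228]])-[455,0])/4+[195,110]
H=[[.048,.048,.08],[.048,.02,.08],[.02,.02,.08],[.02,.048,.08],[-.048,-.048,.08]]
ph,rh=fit(f,H,h-.4);print(ph,rh)
s=pickle.load(open("scene.pkl","rb"))
I=s["image"][:,:,::-1].copy();I=cv2.resize(I[180:310,170:480],None,fx=2.5,fy=2.5)
B=[[.025,.007,.07],[.025,-.007,.07],[-.025,-.007,.07],[-.025,.007,.07]]
Lf=[[.04,-.04,.03],[-.04,-.04,.03],[-.04,.04,.03],[.012,.04,.03],[.012,.012,.03],[.04,.012,.03]]
Hf=[[.048,.02,.08],[.02,.02,.08],[.02,.048,.08],[-.048,.048,.08],[-.048,-.048,.08],[.048,-.048,.08]]
T=cv2.resize(f["image"][90:220,195:435,::-1],None,fx=3,fy=3)
for p,M,c in((pb,Lf,(0,0,255)),(pb,B,(0,200,0)),(po,Ho,(0,0,255)),(ph,Hf,(0,0,255))):
    for J,ff,off,k in((I,s,(170,180),2.5),(T,f,(195,90),3)):
        cv2.polylines(J,[np.int32((proj(ff,w(p,M))-off+.5)*k)],True,c,1)
C=np.zeros((325+390-115,780,3),np.uint8);C[:325,:775]=I;C[325:,:720]=T[:275]
cv2.imwrite("pics/ov.png",C)
E
```

```text
[ 0.644 -0.163 -0.336] [[ 0.278 -0.728]
 [-0.237  0.961]
 [ 0.153  0.496]
 [-0.194 -0.741]]
other(square) [ 0.499 -0.081 -0.216] [[ 0.607 -0.137]
 [-0.218 -0.486]
 [ 0.053  0.183]
 [-0.441  0.436]]
[0.583 0.238 0.033] [[ 0.707  0.507]
 [-0.296  0.547]
 [-0.539 -0.276]
 [ 0.193 -0.57 ]
 [-0.063 -0.201]]
```

View pics/ov.png

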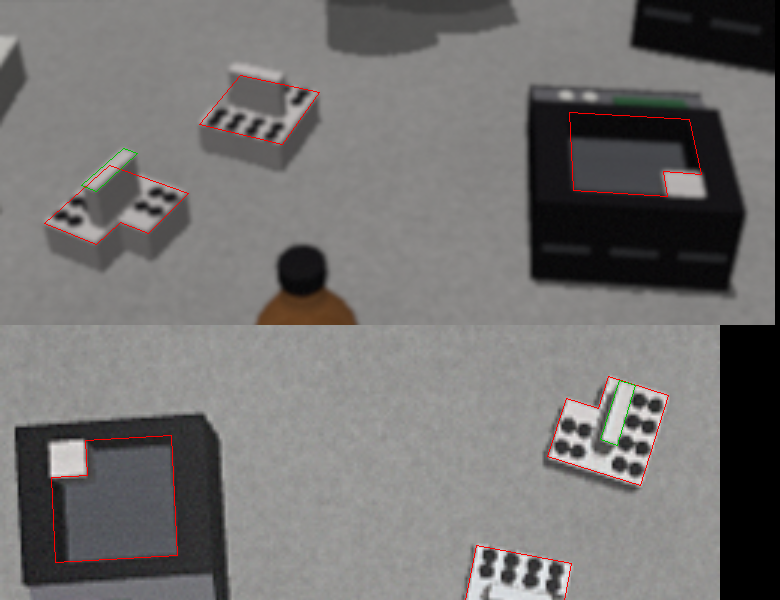

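Request:
play_rows --rows '[[[100,0,0,0,0.18],[100,0,0,0,0.18],[100,0,0,0,0.18],[100,0,0,0,0.18],[100,10,-23,0,0]]]' --newtons 60

```text
time: 0.72
tool_pos: [0.2606, -0.5839, 0.2306]
ee_rot: [-0.0, 0.986, -0.167, -0.0]
ft_force: [2.2, -0.3, 0.4]
finger_gap: 0.998
grasp_force: 0.0
```

Request:
play_rows --rows '[[[100,19,-45,0,0],[100,19,-45,0,0],[100,19,-45,0,0],[100,19,-45,0,0],[100,19,-45,0,0]]]'

```text
time: 1.35
tool_pos: [0.426, -0.4001, 0.2311]
ee_rot: [-0.0, 0.986, -0.165, -0.0]
ft_force: [0.5, -0.5, -0.4]
finger_gap: 1.0
grasp_force: 0.0
```

Request:
play_rows --rows '[[[100,19,-45,0,0],[100,19,-45,0,0],[100,19,-45,0,0],[100,19,-45,0,0],[100,19,-45,0,0]]]'

```text
time: 1.98
tool_pos: [0.5892, -0.2187, 0.2311]
ee_rot: [-0.0, 0.986, -0.165, -0.0]
ft_force: [0.6, 0.5, 0.1]
finger_gap: 0.999
grasp_force: 0.0
```

```bash
cat >go.py <<'E'
from plant import robot
import numpy as np,sys
from scipy.spatial.transform import Rotation as Rn
s=robot.read_state();x,y,z,h=map(float,sys.argv[1:5])
R=Rn.from_quat(np.r_[s["ee_rot"][1:],s["ee_rot"][0]]).as_matrix()
H=np.arctan2(R[1,0],R[0,0]);print("t",s["time"],"pos",np.round(s["tool_pos"],4),"head",round(H,3),"F",np.round(s["ft_force"],1),s["finger_gap"],s["grasp_force"])
print("shift mm",np.round(R.T@(np.r_[x,y,z]-s["tool_pos"])*1e3,1),"turn",round(H-h,3),"tilt",R[2,2])
E
python3 go.py .644 -.163 .038 -.336
```

```text
t 1.975 pos [ 0.5892 -0.2187  0.2311] head -0.332 F [0.6 0.5 0.1] 0.9993108022621362 0.0
shift mm [ 33.8 -70.4 193.1] turn 0.004 tilt -0.9999997549190122
```

Request:
play_rows --rows '[[[100,17,-35,0,0.004],[100,16,-32,0,0],[100,0,0,40,0],[100,0,0,40,0],[100,0,0,0,0]]]'

```text
time: 2.6
tool_pos: [0.639, -0.1667, 0.1469]
ee_rot: [-0.001, 0.986, -0.167, -0.004]
ft_force: [-0.2, 0.6, 0.3]
finger_gap: 1.003
grasp_force: 0.0
```

```bash
python3 go.py .644 -.163 .038 -.336; python3 - <<'E'
from h import *
from plant import eyes
import cv2
for n,k in(("scene",2.5),("top",3)):
    f=eyes.grab_frame(n); I=f["image"][:,:,::-1].copy()
    c=proj(f,[[.644,-.163,.06]])[0].astype(int); x,y=max(c[0]-65,0),max(c[1]-80,0)
    I=cv2.resize(I[y:y+150,x:x+130],None,fx=3,fy=3)
    globals()[n]=I
cv2.imwrite("pics/near.png",np.hstack([scene,top]))
E
```

```text
t 2.6 pos [ 0.639  -0.1667  0.1469] head -0.336 F [-0.2  0.6  0.3] 1.0027411744318135 0.0
shift mm [  4.4  -5.  108.9] turn -0.0 tilt -0.999959309615612
```

View pics/near.png

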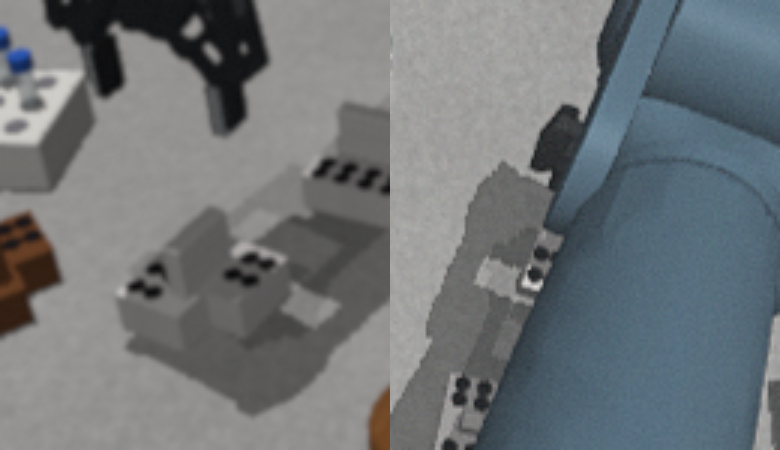

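The fingers straddle the bar, at crop (105,90) and (225,130) with the bar at (195,250), and nothing is in the way. Next: correct by 5 mm, descend, and settle before closing.

Request:
play_rows --rows '[[[100,4,-5,0,0],[100,0,0,35,0],[100,0,0,35,0],[100,0,0,20,0],[100,0,0,0,0]]]'

```text
time: 3.32
tool_pos: [0.6469, -0.1656, 0.0606]
ee_rot: [-0.0, 0.986, -0.169, -0.001]
ft_force: [-0.2, -0.3, -0.0]
finger_gap: 0.997
grasp_force: 0.0
```

```bash
python3 go.py .644 -.163 .038 -.336
```

```text
t 3.325 pos [ 0.6469 -0.1656  0.0606] head -0.339 F [-0.2 -0.3 -0. ] 0.9973005395575275 0.0
shift mm [-3.6 -1.5 22.7] turn -0.003 tilt -0.9999986920289325
```

Request:
play_rows --rows '[[[100,-3,-2,11,0],[100,0,0,11,0],[100,0,0,0,0],[50,0,0,0,0],[30,0,0,0,0]]]'

```text
time: 3.95
tool_pos: [0.6454, -0.1632, 0.0398]
ee_rot: [0.0, 0.986, -0.169, 0.0]
ft_force: [-0.2, -0.5, 0.8]
finger_gap: 0.603
grasp_force: 0.0
```

Request:
play_rows --rows '[[[0,0,0,0,0],[0,0,0,0,0],[0,0,0,0,0],[0,0,0,0,0],[0,0,0,0,0]]]'

```text
time: 4.58
tool_pos: [0.6454, -0.1632, 0.0397]
ee_rot: [0.0, 0.986, -0.169, 0.0]
ft_force: [0.1, -1.0, 2.9]
finger_gap: 0.156
grasp_force: 59.0
```

Request:
play_rows --rows '[[[0,0,0,-20,0],[0,0,0,-40,0],[0,0,0,-40,0],[0,0,0,-40,0],[0,0,0,-20,0]]]'

```text
time: 5.2
tool_pos: [0.6457, -0.1631, 0.2025]
ee_rot: [0.0, 0.986, -0.169, 0.002]
ft_force: [-0.2, 0.8, -2.9]
finger_gap: 0.152
grasp_force: 58.8
```

```bash
python3 go.py .583 .238 .2 .033
```

```text
t 5.2 pos [ 0.6457 -0.1631  0.2025] head -0.339 F [-0.2  0.8 -2.9] 0.15216081623493308 58.76119315624237
shift mm [-192.6 -357.4    1.8] turn -0.372 tilt -0.9999938183697137
```

Request:
play_rows --rows '[[[0,0,0,0,-0.09],[0,0,0,0,-0.1],[0,0,0,0,-0.1],[0,0,0,0,-0.08],[0,-2,-20,0,0]]]'

```text
time: 5.82
tool_pos: [0.6417, -0.1431, 0.1983]
ee_rot: [-0.0, 1.0, 0.014, -0.001]
ft_force: [0.3, 0.7, -2.7]
finger_gap: 0.158
grasp_force: 58.7
```

Request:
play_rows --rows '[[[0,-5,-40,0,0],[0,-5,-40,0,0],[0,-5,-40,0,0],[0,-5,-40,0,0],[0,-5,-40,0,0]]]'

```text
time: 6.45
tool_pos: [0.6099, 0.0586, 0.1987]
ee_rot: [-0.0, 1.0, 0.015, -0.001]
ft_force: [0.9, 0.7, -3.2]
finger_gap: 0.153
grasp_force: 58.8
```

Request:
play_rows --rows '[[[0,-5,-40,0,0],[0,-5,-40,0,0],[0,-5,-40,0,0],[0,-5,-35,0,0],[0,-3,-20,0,0]]]'

```text
time: 7.08
tool_pos: [0.5813, 0.2325, 0.1988]
ee_rot: [0.0, 1.0, 0.016, -0.001]
ft_force: [0.5, -0.6, -2.7]
finger_gap: 0.156
grasp_force: 58.8
```

Request:
play_rows --rows '[[[0,0,0,0,0],[0,0,0,0,0]]]'

```text
time: 7.32
tool_pos: [0.5829, 0.2296, 0.1991]
ee_rot: [0.0, 1.0, 0.015, -0.0]
ft_force: [-0.3, -1.0, -2.2]
finger_gap: 0.157
grasp_force: 58.9
```

```bash
python3 go.py .583 .238 .2 .033; python3 - <<'E'
from h import *
from plant import eyes
import cv2
f=eyes.grab_frame("scene"); I=f["image"][:,:,::-1].copy()
cv2.imwrite("pics/over.png",cv2.resize(I[130:310,340:520],None,fx=3,fy=3))
E
```

```text
t 7.325 pos [0.5829 0.2296 0.1991] head 0.03 F [-0.3 -1.  -2.2] 0.15719672080807678 58.87841463088989
shift mm [ 0.4 -8.4 -0.9] turn -0.003 tilt -0.9999997842963451
```

View pics/over.png

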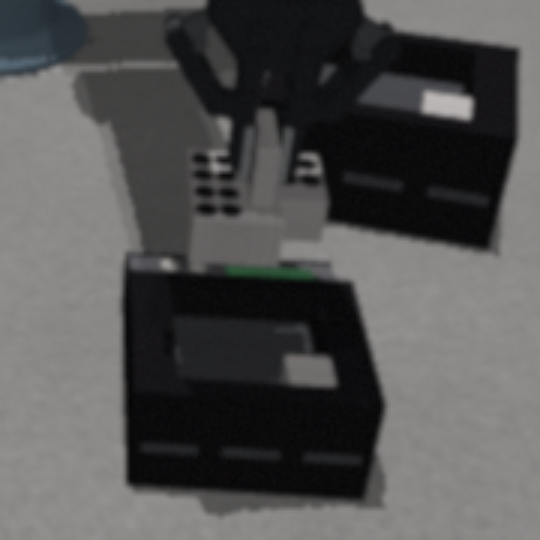

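The block hangs level with its missing corner (crop (300,230)) on the post's side. The y position is 8 mm short, so I correct that, go lower, and overlay the predicted outline.

Request:
play_rows --rows '[[[0,0,-8,0,0],[0,0,0,25,0],[0,0,0,25,0],[0,0,0,10,0],[0,0,0,0,0]]]'

```text
time: 8.0
tool_pos: [0.5825, 0.2381, 0.1388]
ee_rot: [0.0, 1.0, 0.015, -0.001]
ft_force: [0.4, 0.3, -3.4]
finger_gap: 0.157
grasp_force: 58.9
```

```bash
python3 go.py .583 .238 .095 .033; python3 - <<'E'
from h import *
from plant import eyes,robot
import cv2
f=eyes.grab_frame("scene"); I=f["image"][:,:,::-1].copy(); p=robot.read_state()["tool_pos"];z=p[2]-.0397
I=cv2.resize(I[140:300,360:490],None,fx=3.7,fy=3.7)
Lf=[[.04,-.04,z+.03],[-.04,-.04,z+.03],[-.04,.04,z+.03],[.012,.04,z+.03],[.012,.012,z+.03],[.04,.012,z+.03]]
Hf=[[.048,.02,.08],[.02,.02,.08],[.02,.048,.08],[-.048,.048,.08],[-.048,-.048,.08],[.048,-.048,.08]]
for q,M,c in(((p[0],p[1],.03),Lf,(0,0,255)),((.583,.238,.033),Hf,(0,200,0))):
    cv2.polylines(I,[np.int32((proj(f,w(q,M))-(360,140)+.5)*3.7)],True,c,1)
cv2.imwrite("pics/over2.png",I)
E
```

```text
t 8.0 pos [0.5825 0.2381 0.1388] head 0.03 F [ 0.4  0.3 -3.4] 0.1567109946796389 58.90615403652191
shift mm [ 0.6  0.1 43.8] turn -0.003 tilt -0.9999992442929504
```

View pics/over2.png

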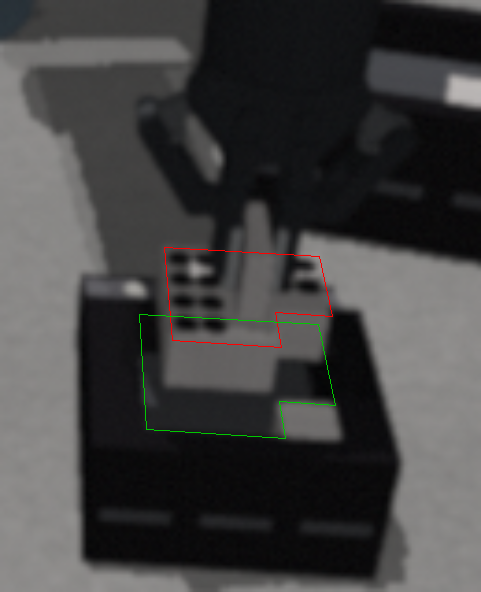

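The outlines agree to about 2 mm against 8 mm of play: block front-left corner at (167,338) against the predicted (173,341), post at (310,420). Lowering it now.

Request:
play_rows --rows '[[[0,0,-1,15,0],[0,0,0,12,0],[0,0,0,8,0],[0,0,0,4,0],[0,0,0,0,0]]]'

```text
time: 8.68
tool_pos: [0.5825, 0.2392, 0.1]
ee_rot: [0.0, 1.0, 0.015, -0.0]
ft_force: [0.5, -1.0, -2.3]
finger_gap: 0.154
grasp_force: 59.0
```

```bash
python3 go.py .583 .239 .095 .033
```

```text
t 8.675 pos [0.5825 0.2392 0.1   ] head 0.031 F [ 0.5 -1.  -2.3] 0.1535976622809546 59.01830792427063
shift mm [0.5 0.2 5. ] turn -0.002 tilt -0.9999998842510889
```

No contact yet. Lowering in small steps until it touches.

Request:
play_rows --rows '[[[0,0,0,2,0],[0,0,0,2,0],[0,0,0,0,0]]]'

```text
time: 9.05
tool_pos: [0.5826, 0.2392, 0.0962]
ee_rot: [0.0, 1.0, 0.015, -0.0]
ft_force: [0.5, -0.4, -2.1]
finger_gap: 0.152
grasp_force: 59.0
```

Request:
play_rows --rows '[[[0,0,0,1.5,0],[0,0,0,0,0]]]'

```text
time: 9.3
tool_pos: [0.5826, 0.2392, 0.0948]
ee_rot: [-0.0, 1.0, 0.015, -0.0]
ft_force: [0.4, -0.2, -3.2]
finger_gap: 0.154
grasp_force: 58.9
```

Request:
play_rows --rows '[[[0,0,0,1,0],[0,0,0,0,0]]]'

```text
time: 9.55
tool_pos: [0.5827, 0.2393, 0.0947]
ee_rot: [0.0, 1.0, 0.015, -0.0]
ft_force: [-5.2, -2.0, 5.3]
finger_gap: 0.153
grasp_force: 59.9
```

Request:
play_rows --rows '[[[0,0,0,1,0],[0,0,0,0,0]]]'

```text
time: 9.8
tool_pos: [0.5827, 0.2393, 0.0947]
ee_rot: [0.0, 1.0, 0.016, -0.0]
ft_force: [-6.3, -2.9, 10.4]
finger_gap: 0.153
grasp_force: 60.9
```

It touched at TCP 0.0947, which is the seat height (0.055 + 0.0397). Releasing and retreating.

Request:
play_rows --rows '[[[50,0,0,0,0],[50,0,0,0,0],[50,0,0,0,0],[50,0,0,0,0],[50,0,0,-10,0]]]'

```text
time: 10.42
tool_pos: [0.5819, 0.2391, 0.1021]
ee_rot: [0.0, 1.0, 0.015, -0.001]
ft_force: [-0.4, 0.6, -0.1]
finger_gap: 0.5
grasp_force: 0.0
```

Request:
play_rows --rows '[[[50,0,0,-30,0],[50,0,0,-40,0],[50,0,0,-40,0],[50,0,0,-30,0],[50,0,0,0,0]]]'

```text
time: 11.05
tool_pos: [0.5843, 0.2397, 0.247]
ee_rot: [-0.001, 1.0, 0.015, 0.004]
ft_force: [1.1, 0.3, -0.6]
finger_gap: 0.5
grasp_force: 0.0
```

```bash
python3 go.py .583 .239 .095 .033; python3 - <<'E'
from h import *
from plant import eyes,robot
import cv2
f=eyes.grab_frame("scene"); I=f["image"][:,:,::-1].copy()
I=cv2.resize(I[170:310,230:490],None,fx=3,fy=3)
cv2.imwrite("pics/end.png",I)
E
```

```text
t 11.05 pos [0.5843 0.2397 0.247 ] head 0.031 F [ 1.1  0.3 -0.6] 0.5001394358821427 0.0
shift mm [ -2.5   0.8 152. ] turn -0.002 tilt -0.9999733872002478
```

View pics/end.png

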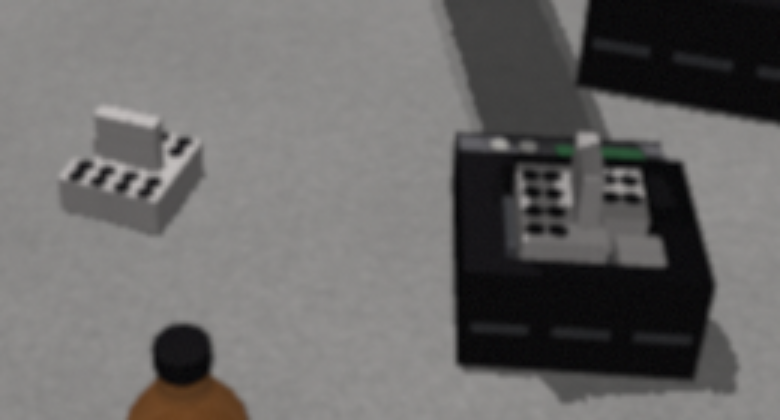

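The block sits in the well at (585,210), with its missing corner around the post at (640,250). The slotted block at (130,170) has not moved, and the gripper is clear.

```bash
python3 -c "
from plant import robot
print(robot.close_job())"
```

```text
the job is handed in; nothing more can be done
None
```

The block with the missing corner is in the smaller heater's well, seated on the floor with its cut corner around the post and released; the slotted block was left where it was, and the job was handed in at about 11 s (no verdict was returned).

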